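Two-button release of a curing-box drawer in a model workshop

TASK

The parts drawer of the small white curing box is locked by the two round buttons on its top. Press both round buttons fully down together, one fingertip on each, and hold them until the drawer has slid all the way out by itself, then let go and move clear. Do not press the square button or touch the drawer, pick nothing up, and leave everything else standing where it is.

Things in the scene. Friction and masses are not known exactly. Their poses are not given: they have to be found in the camera images.
- curing_box: White box fixed to the table, 200 (x) by 160 (y) by 90 mm tall, flat top. Origin at the centre of its underside; z up; -x points out of the drawer front, +y to the left button. It stands left or right on the table with its front turned up to about 25 degrees from the robot. The drawer slides 70 mm out of the -x face and needs that space free.
- cap_left (a point): Left round button on top of the box (at x -30, y +32 mm in the box frame): grey cylinder 26 mm in diameter, axis vertical. Origin at the centre of its top face, 104 mm above the table when up (14 mm above the box top), moving down with the button. Bezel 36 mm across and 3 mm high around it.
- cap_right (a point): Right round button, the same as the left (at x -30, y -32 mm in the box frame). The two centres are 64 mm apart, 38 mm free between the caps. Origin at the centre of its top face.
- cap_square (a point): Square grey button, 18 by 18 mm, not to be pressed: at x +12, y 0 mm in the box frame, 42 mm behind the line of the round buttons. Origin at the centre of its top face, 101 mm above the table.
- key_left (a joint): Travel of the left round button: 0 up, 0.009 m fully down. Spring: starts to move at about 1 N, fully down at 3 N. It springs back up when let go.
- key_right (a joint): Travel of the right round button: 0 up, 0.009 m fully down, the same spring as the left.
- key_square (a joint): Travel of the square button: 0 up, 0.009 m fully down.
- drawer (a joint): Travel of the drawer along the box's -x: 0 shut, 0.070 m fully out. It is latched while either round button is up (each lets go about 5 mm down); with both held down a damped spring pushes it out in about 3 s. Let go before 0.045 m and the latches jam it where it is until both buttons are pressed again. It stays out afterwards.
- drawer_front (a point): White drawer front, 146 wide by 70 mm high, 8 mm thick, with a small aluminium lip. Origin at the centre of its outer face, 48 mm above the table; moves with the drawer.
- tower: Wooden model tower fixed to the table, base 150 by 150 mm, 155 mm tall, on the other side from the box. Origin at the centre of its underside.
- glue: Loose glue bottle, 44 mm across, 105 mm tall, upright beside the box; origin at the centre of its underside, z up.
- house: Loose wooden model house, 52 by 40 mm, 55 mm tall, beside the box; origin at the centre of its underside, z up.
- tree: Loose small turned wooden tree, 28 mm across, 42 mm tall, standing on the rear part of the box top; origin at the centre of its underside, z up.
- tape: Loose cardboard ring, 90 mm across, 24 mm tall, lying flat; origin at the centre of its underside, z up.
- pot: Loose white cup, 72 mm across, 85 mm tall; origin at the centre of its underside, z up.
- sander: Loose cork sanding block, 100 by 50 by 35 mm; origin at the centre of its underside, z up.
- offcut: Loose flat wooden offcut, 120 by 60 by 8 mm; origin at the centre of its underside, z up.

How it is judged:
By the outcome, as a careful person would: the job done as asked, in the order asked, and still so for the second after the job is handed in, with the robot touching nothing.
It also fails if it takes over 29 s, if anything falls off the work surface, if the arm or the gripper's body presses on something with over 40 N, if the wrist force passes 120 N, or if a joint passes its speed limit or range.

ROBOT

A 7-joint arm with a two-finger parallel gripper is mounted at the origin on the work surface. World frame = base frame: x ahead of the robot, y to its left, z up, the work surface at z = 0. Lengths are in m, angles in rad, forces in N, time in s.
With the tool pointing down it reaches from about 0.4 to 0.9 m from the base axis. Payload 5.6 kg.
Tool frame: the origin (TCP) lies midway between the tips of the shut fingers; the grasp point (between the pads) lies 19 mm behind it (arm.tcp_to_grasp is the distance from the TCP to the grasp point, in m); z points along the fingers, y is the line along which they close (so a half turn about z gives the same grasp; the last joint's range is limited). The gripper opens to 92 mm and grips with 3 to 60 N. Pads are 20 mm wide; open, the fingers measure 128 mm over their backs; the gripper's body (75 mm by 189 mm) begins 69 mm behind the grasp point.
Start: joints at [-1.252, 0.468, -0.012, 1.603, 0.006, 1.071, -0.056], TCP at [0.23, 0.608, 0.215] pointing down, gripper open.
Joint ranges: [-2.53, 2.53], [-0.31, 2.02], [-1.57, 1.55], [0.28, 2.44], [-1.29, 4.43], [0.15, 1.84], [-2.92, 2.92]. Speed limits (rad/s): [2.57, 2.57, 3.14, 3.14, 3.14, 3.14, 3.14].

INTERFACE

Orientations are given as a rotation vector (axis times angle).
In Python, from workcell import arm gives the robot as it stands.
- The arm moves only by the tool move_arm, never from a script. Its argument "steps" is a list of rows, each a list of 3 entries, a list of its own where there are three numbers: the turn, a rotation vector about the tool's x, y, z in rad, then the shift along the tool's x, y, z in m, then the finger opening in m, from 0 to 0.0919. A call has 1 to 12 rows; each row shifts and turns the commanded pose from where the row before left it, along the tool's axes as they then stand; what a row does not reach is not made up. A row lasts 1/12 s, in which the tool goes at most 41.7 mm and 7.16 degrees, less where a joint would pass 70% of its speed; a pose out of reach is approached as far as the arm can. A call with a gripper value outside its range is refused whole. The fingers move at their own pace and stop on an object; "squeeze" is the grip in N (left out, the last holds). Time passes only in rows, so rows that do not move let the fingers close. It gives the time, the measured TCP pose, the force, the opening and the grip force at its end, in the units of the state.
- arm.read_state(): the state, without advancing time (a new reading comes with each control period).
- arm.camera(name): name is "scene" or "top" or "wrist"; returns a dict with "pixels" (420x560x3 uint8, blue, green, red), "camera_matrix" (3x3 intrinsics, pixels), "view" (4x4, takes a point from world to camera coordinates). Camera axes: x right, y down, z forward; pixel columns grow to the right and rows downward; lengths in m; the calibration is good to about 2 mm. The wrist camera is an equidistant fisheye: a pixel r from the principal point sees the ray r / f radians off the axis. A picture is of the moment at which its call begins. There is no depth.
- arm.hand_in(): hands the job in; it is judged then, once.
Trained networks look in a picture, given as the dict that the camera call returned (one of the last four; its "shot" number tells which), for a name from the list of things; names that differ only in an ending like _2 or _b are one class to them, and where a whole thing is asked for, a point or a joint stands for the part that bears it (a point fixed in the world has none). Each returns a list of dicts, best first, with "confidence" (0 to 1); they miss things now and then, are a little off and sometimes report something else, mostly with a low value. They report only what shows in the picture. A call takes as long as a camera call.
- arm.boxes_of(picture, name): "point" ([column, row] in pixels, amid what is visible of it).
- arm.regions_of(picture, name): "mask" (420x560 bool, what is visible of it) and "point" ([column, row] in pixels, amid what is visible of it).
The state is a dict: "time": time; "joints": joint angles; "dq": joint speeds; "tau": joint torques, N m; "tool_pos": TCP position; "ee_rot": TCP orientation; "wrist_force": force on the tool from outside, world axes, zero at the start; "ft_torque": the same for the moment, N m; "opening": opening from 0.0 (shut) to 1.0 (fully open); "grasp_force": force on a finger pad.
Only numpy, scipy, OpenCV 4.12 (cv2) and the standard library are available. Lean on these libraries where they do the work, as an engineer would, in place of code of your own. Each camera call takes 0.05 s, during which the arm holds its last target. There are 200 camera calls.

## Working session

There is one attempt and no reset: what is moved stays moved. The work goes in short steps, Python scripts to look and compute and a tool call to move; the robot and the scene stay as the last step left them, time stands still between calls to the robot, and variables do not carry over. Pictures are saved under pics/ and viewed, at most 10 in all, crops included, and the job is handed in when it is done.

Besides the shell and the picture viewer there is one more tool, called after "Call:" as name([rows], argument=value, ...), one row to a line, values as JSON. move_arm: Moves the arm, as the interface text tells. Its arguments: {"type":"object","properties":{"steps":{"type":"array","items":{"type":"array"}},"squeeze":{"type":"number"}},"required":["steps"]}

```bash
mkdir -p pics; cat > h.py <<'E'
import numpy as np, cv2
from workcell import arm
from scipy.spatial.transform import Rotation as R
def ray(p,uv):
    K=p["camera_matrix"];V=np.array(p["view"]);d=np.linalg.inv(K)@[uv[0],uv[1],1]
    Rm=V[:3,:3];return -Rm.T@V[:3,3],Rm.T@d
def onz(p,uv,z):
    c,d=ray(p,uv);return c+d*(z-c[2])/d[2]
E
python3 - <<'E'
from h import *
s=arm.read_state();print(s["time"],s["tool_pos"],s["ee_rot"],s["opening"],s["wrist_force"])
ps={n:arm.camera(n) for n in("top","scene")}
for n,p in ps.items(): cv2.imwrite(f"pics/{n}0.png",p["pixels"])
Z=dict(cap_left=.104,cap_right=.104,cap_square=.101,glue=.05,house=.03,tree=.11,tower=.08,pot=.04)
for k,z in Z.items():
  for n,p in ps.items():
    for r in arm.boxes_of(p,k)[:3]: print(k,n,np.round(r["point"],1),round(r["confidence"],2),np.round(onz(p,r["point"],z),3))
E
```

```text
0.0 [0.22995256 0.60732368 0.21364225] [-5.65275452e-01 -3.09014994e+00  2.81530880e-03] 0.9983865234426885 [ 0.54124539 -0.0695183  -0.80394182]
cap_left scene [368.4 203.5] 0.74 [0.526 0.259 0.104]
cap_right top [221.6 230.6] 0.62 [0.518 0.202 0.104]
cap_right scene [345.2 199.8] 0.54 [0.526 0.192 0.104]
cap_square top [210.6 253.9] 0.24 [0.45  0.235 0.101]
cap_square top [361.8 196.6] 0.2 [ 0.613 -0.218  0.101]
cap_square scene [352.1 214.3] 0.47 [0.576 0.22  0.101]
cap_square scene [199.2 212.2] 0.44 [ 0.671 -0.202  0.101]
glue top [177.2 216.6] 0.68 [0.572 0.345 0.05 ]
glue scene [398.4 233.9] 0.84 [0.572 0.356 0.05 ]
glue scene [446.5 216.3] 0.17 [0.469 0.489 0.05 ]
house top [262.  215.6] 0.48 [0.574 0.085 0.03 ]
house scene [305.  226.6] 0.64 [0.591 0.09  0.03 ]
tree top [208.2 189.8] 0.41 [0.641 0.241 0.11 ]
tree top [210.1 255. ] 0.34 [0.445 0.235 0.11 ]
tower top [363.4 193.5] 0.9 [ 0.627 -0.226  0.08 ]
tower top [223.3 229.3] 0.73 [0.525 0.2   0.08 ]
tower scene [199.4 211.8] 0.92 [ 0.652 -0.212  0.08 ]
tower scene [399.4 232.8] 0.25 [0.594 0.355 0.08 ]
pot top [133.1 209.4] 0.72 [0.6   0.484 0.04 ]
pot scene [443.6 245.4] 0.6 [0.575 0.483 0.04 ]
```

View pics/top0.png

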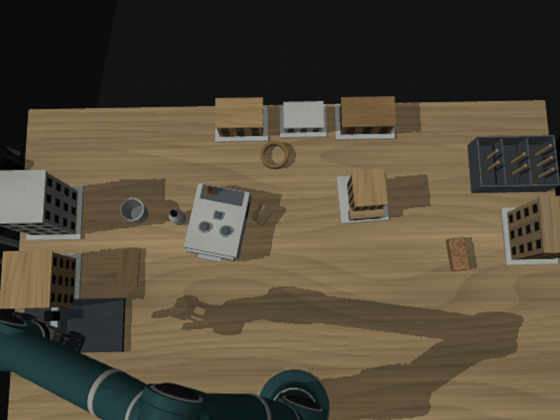

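View pics/scene0.png

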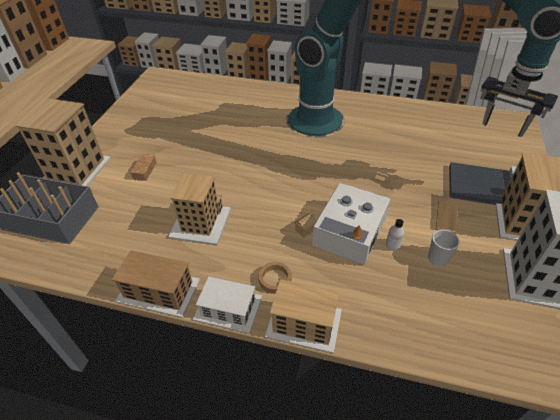

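The top view shows the box with the left cap at about (205,226), the right cap at (226,231), the square button at (218,215), the tree at (210,190), glue at (177,216) and house at (262,214). The scene view agrees: caps at (346,200) and (368,207).

```bash
python3 - <<'E'
from h import *
p=arm.camera("top");q=arm.camera("scene")
for a in ((204.5,226),(226,230.5)): print(onz(p,a,.104).round(3))
for a in ((368,207),(346.5,200)): print(onz(q,a,.104).round(3))
s=arm.read_state();M=R.from_rotvec(s["ee_rot"]).as_matrix();print(M.round(3))
c1=cv2.resize(p["pixels"][180:265,175:275],None,fx=4,fy=4,interpolation=2)
c2=cv2.resize(q["pixels"][180:265,305:405],None,fx=4,fy=4,interpolation=2)
cv2.imwrite("pics/crop.png",np.hstack([c1,c2]))
E
```

```text
[0.533 0.253 0.104]
[0.518 0.189 0.104]
[0.54  0.259 0.104]
[0.526 0.196 0.104]
[[-0.935  0.354  0.   ]
 [ 0.354  0.935  0.   ]
 [-0.     0.    -1.   ]]
```

View pics/crop.png

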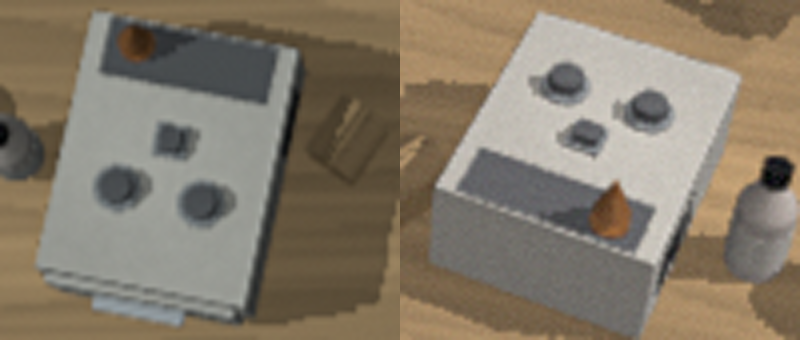

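The crop confirms those cap centres. Caps are about 64 mm apart, midpoint near (0.527, 0.224), yaw about -13.5°. The space in front of the drawer is free.

Call:
move_arm([
  [[0,0,-0.063],[0,0,0],0.048],
  [[0,0,-0.063],[0,0,0],0.048],
  [[0,0,0],[-0.027,-0.0216,0],0.048],
  [[0,0,0],[-0.027,-0.0216,0],0.048],
  [[0,0,0],[-0.027,-0.0216,0],0.048],
  [[0,0,0],[-0.027,-0.0216,0],0.048],
  [[0,0,0],[-0.027,-0.0216,0],0.048],
  [[0,0,0],[-0.027,-0.0216,0],0.048],
  [[0,0,0],[-0.027,-0.0216,0],0.048],
  [[0,0,0],[-0.027,-0.0216,0],0.048],
  [[0,0,0],[-0.027,-0.0216,0],0.048],
  [[0,0,0],[-0.027,-0.0216,0],0.048],
])

```text
time: 2.0
tool_pos: [0.4431, 0.3334, 0.2149]
ee_rot: [0.37, 3.119, 0.001]
wrist_force: [-0.1, 0.2, 0.9]
opening: 0.521
grasp_force: 0.0
```

Call:
move_arm([
  [[0,0,0],[-0.027,-0.0216,0],0.048],
  [[0,0,0],[-0.027,-0.0216,0],0.048],
  [[0,0,0],[-0.027,-0.0216,0.01],0.048],
  [[0,0,0],[-0.027,-0.0216,0.02],0.048],
  [[0,0,0],[0,0,0.015],0.048],
  [[0,0,0],[0,0,0],0.048],
])

```text
time: 2.5
tool_pos: [0.5265, 0.2223, 0.1668]
ee_rot: [-0.376, -3.115, 0.005]
wrist_force: [-0.9, 0.8, -0.2]
opening: 0.525
grasp_force: 0.0
```

```bash
python3 - <<'E'
from h import *
p=arm.camera("wrist");s=arm.read_state();print(s["time"],s["tool_pos"],R.from_rotvec(s["ee_rot"]).as_matrix().round(3),s["opening"],s["wrist_force"])
cv2.imwrite("pics/w1.png",p["pixels"])
M=R.from_rotvec(s["ee_rot"]).as_matrix();V=p["view"];K=p["camera_matrix"]
print("cam in tool",(M.T@(-V[:3,:3].T@V[:3,3]-s["tool_pos"])).round(3),(M.T@V[:3,:3].T).round(3),K)
E
```

```text
2.55 [0.52617555 0.22468999 0.16830525] [[-0.972  0.235 -0.003]
 [ 0.235  0.972 -0.001]
 [ 0.003 -0.002 -1.   ]] 0.5232450807427012 [-0.02608988  0.22345814  0.57811969]
cam in tool [ 0.073 -0.003 -0.168] [[-0.004 -0.965 -0.261]
 [ 1.    -0.004 -0.003]
 [ 0.002 -0.261  0.965]] [[325.1922621    0.         279.14721313]
 [  0.         325.1922621  205.74223225]
 [  0.           0.           1.        ]]
```

View pics/w1.png

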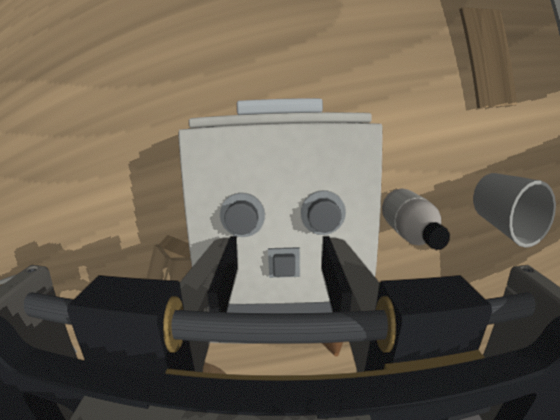

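Wrist view: right cap at (241,217), left cap at (324,216), square at (285,264). Fingertips show near (232,238) and (330,238).

```bash
cat >> h.py <<'E'
def fish(p,uv,z):
    K=p["camera_matrix"];V=np.array(p["view"]);a=(np.array(uv)-K[:2,2])/K[0,0];r=np.linalg.norm(a)
    d=V[:3,:3].T@np.r_[a/r*np.sin(r),np.cos(r)];c=-V[:3,:3].T@V[:3,3];return c+d*(z-c[2])/d[2]
E
python3 - <<'E'
from h import *
p=arm.camera("wrist");s=arm.read_state();M=R.from_rotvec(s["ee_rot"]).as_matrix()
print(s["tool_pos"].round(4))
for uv,z in (((324,216),.104),((241,217),.104),((285,264),.101)):
    w=fish(p,uv,z);print(w.round(4),(M.T@(w-s["tool_pos"])).round(4))
for uv in ((236,237),(208,240),(323,237),(350,240)):
    w=fish(p,uv,s["tool_pos"][2]);print((M.T@(w-s["tool_pos"])).round(4))
for n in("cap_left","cap_right"):
  for r in arm.regions_of(p,n)[:2]: print(n,r["point"],r["confidence"],r["mask"].sum())
I=p["pixels"][160:300,190:380];cv2.imwrite("pics/w2.png",cv2.resize(I,None,fx=4,fy=4,interpolation=2))
E
```

```text
[0.5264 0.2262 0.1695]
[0.5314 0.2571 0.104 ] [0.0022 0.0312 0.0655]
[0.5174 0.196  0.104 ] [ 0.0016 -0.0315  0.0655]
[0.5644 0.219  0.101 ] [-0.0388  0.0019  0.0684]
[ 0.0101 -0.0265  0.    ]
[ 0.0082 -0.0426  0.    ]
[0.01   0.0218 0.    ]
[0.008  0.0373 0.    ]
cap_left [323.9, 217.1] 0.76 931
cap_left [484.5, 56.6] 0.7 4087
cap_right [238.7, 214.0] 0.66 946
cap_right [164.9, 261.5] 0.49 1507
```

View pics/w2.png

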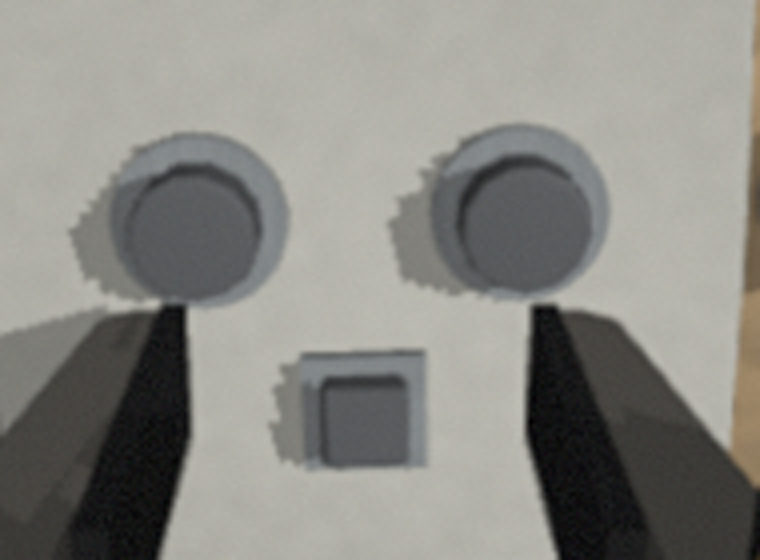

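Call:
move_arm([
  [[0,0,0],[0,0,0.012],0.052],
  [[0,0,0],[0,0,0.014],0.052],
  [[0,0,0],[0,0,0.014],0.052],
  [[0,0,0],[0,0,0.012],0.052],
  [[0,0,0],[0,0,0.007],0.052],
  [[0,0,0],[0,0,0],0.052],
  [[0,0,0],[0,0,0],0.052],
])

```text
time: 3.28
tool_pos: [0.5269, 0.2258, 0.1104]
ee_rot: [-0.369, -3.12, 0.0]
wrist_force: [-0.8, -0.4, -0.2]
opening: 0.565
grasp_force: 0.0
```

```bash
python3 - <<'E'
from h import *
p=arm.camera("wrist");q=arm.camera("scene");s=arm.read_state();print(s["time"],s["tool_pos"],s["opening"],s["wrist_force"])
I=cv2.resize(p["pixels"][180:280,200:360],(800,500)[:2],interpolation=2)
J=cv2.resize(q["pixels"][165:240,300:420],(800,500),interpolation=2)
cv2.imwrite("pics/w3.png",cv2.resize(np.vstack([I,J]),(480,600)))
E
```

```text
3.3833 [0.52747313 0.22589391 0.11124819] 0.5661506285437337 [-0.22292496  0.43359625  0.25898117]
```

View pics/w3.png

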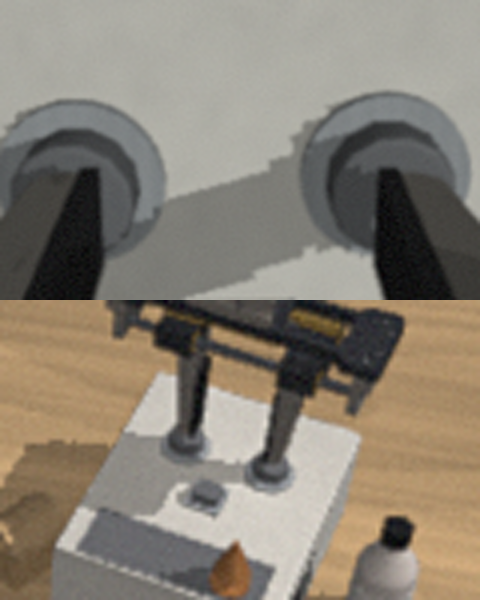

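The fingertips are above both caps, within their outlines and clear of the square button. I'll press now.

Call:
move_arm([
  [[0,0,0],[0,0,0.003],0.052],
  [[0,0,0],[0,0,0.003],0.052],
  [[0,0,0],[0,0,0.003],0.052],
  [[0,0,0],[0,0,0.003],0.052],
  [[0,0,0],[0,0,0.002],0.052],
  [[0,0,0],[0,0,0.002],0.052],
  [[0,0,0],[0,0,0],0.052],
])

```text
time: 3.97
tool_pos: [0.5275, 0.2258, 0.0954]
ee_rot: [0.37, 3.119, 0.001]
wrist_force: [-1.7, -0.4, 8.3]
opening: 0.565
grasp_force: 4.2
```

Call:
move_arm([
  [[0,0,0],[0,0,0.001],0.052],
  [[0,0,0],[0,0,0.001],0.052],
  [[0,0,0],[0,0,0],0.052],
  [[0,0,0],[0,0,0],0.052],
  [[0,0,0],[0,0,0],0.052],
])

```text
time: 4.38
tool_pos: [0.5275, 0.2258, 0.0952]
ee_rot: [0.37, 3.119, 0.002]
wrist_force: [-5.4, -3.1, 21.4]
opening: 0.567
grasp_force: 10.8
```

Call:
move_arm([
  [[0,0,0],[0,0,0],0.052],
  [[0,0,0],[0,0,0],0.052],
  [[0,0,0],[0,0,0],0.052],
  [[0,0,0],[0,0,0],0.052],
  [[0,0,0],[0,0,0],0.052],
  [[0,0,0],[0,0,0],0.052],
  [[0,0,0],[0,0,0],0.052],
  [[0,0,0],[0,0,0],0.052],
  [[0,0,0],[0,0,0],0.052],
  [[0,0,0],[0,0,0],0.052],
  [[0,0,0],[0,0,0],0.052],
  [[0,0,0],[0,0,0],0.052],
])

```text
time: 5.38
tool_pos: [0.5275, 0.2258, 0.0952]
ee_rot: [0.37, 3.119, 0.002]
wrist_force: [-5.5, -1.5, 21.6]
opening: 0.568
grasp_force: 10.8
```

```bash
python3 - <<'E'
from h import *
p=arm.camera("wrist");s=arm.read_state();print(s["time"],s["tool_pos"],s["opening"],s["wrist_force"])
cv2.imwrite("pics/w4.png",p["pixels"])
E
```

```text
5.4333 [0.52752811 0.22576405 0.09523215] 0.5679568658785413 [-6.07316019 -2.35868775 21.21581059]
```

View pics/w4.png

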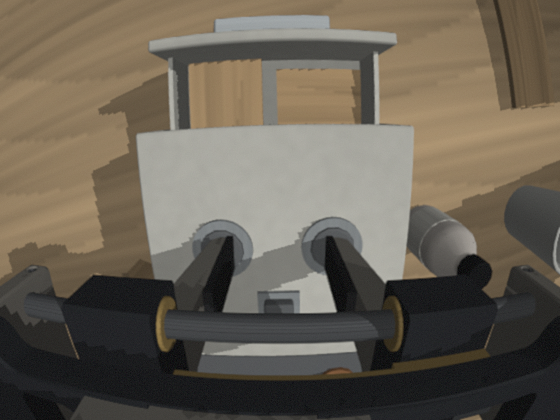

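The caps bottomed out at 21 N, and the drawer is sliding: its front is now at row 45, with the box edge at row 128. I'll hold for 3 s more, then compare two frames.

Call:
move_arm([
  [[0,0,0],[0,0,0],0.052],
  [[0,0,0],[0,0,0],0.052],
  [[0,0,0],[0,0,0],0.052],
  [[0,0,0],[0,0,0],0.052],
  [[0,0,0],[0,0,0],0.052],
  [[0,0,0],[0,0,0],0.052],
  [[0,0,0],[0,0,0],0.052],
  [[0,0,0],[0,0,0],0.052],
  [[0,0,0],[0,0,0],0.052],
  [[0,0,0],[0,0,0],0.052],
  [[0,0,0],[0,0,0],0.052],
  [[0,0,0],[0,0,0],0.052],
])

```text
time: 6.43
tool_pos: [0.5275, 0.2258, 0.0952]
ee_rot: [0.37, 3.119, 0.002]
wrist_force: [-6.6, -2.9, 20.7]
opening: 0.565
grasp_force: 10.8
```

Call:
move_arm([
  [[0,0,0],[0,0,0],0.052],
  [[0,0,0],[0,0,0],0.052],
  [[0,0,0],[0,0,0],0.052],
  [[0,0,0],[0,0,0],0.052],
  [[0,0,0],[0,0,0],0.052],
  [[0,0,0],[0,0,0],0.052],
  [[0,0,0],[0,0,0],0.052],
  [[0,0,0],[0,0,0],0.052],
  [[0,0,0],[0,0,0],0.052],
  [[0,0,0],[0,0,0],0.052],
  [[0,0,0],[0,0,0],0.052],
  [[0,0,0],[0,0,0],0.052],
])

```text
time: 7.43
tool_pos: [0.5275, 0.2258, 0.0952]
ee_rot: [0.37, 3.119, 0.002]
wrist_force: [-6.5, -2.9, 20.9]
opening: 0.562
grasp_force: 10.8
```

```bash
python3 - <<'E'
from h import *
p=arm.camera("wrist");cv2.imwrite("pics/w5.png",p["pixels"])
E
```

Call:
move_arm([
  [[0,0,0],[0,0,0],0.052],
  [[0,0,0],[0,0,0],0.052],
  [[0,0,0],[0,0,0],0.052],
  [[0,0,0],[0,0,0],0.052],
  [[0,0,0],[0,0,0],0.052],
  [[0,0,0],[0,0,0],0.052],
  [[0,0,0],[0,0,0],0.052],
  [[0,0,0],[0,0,0],0.052],
  [[0,0,0],[0,0,0],0.052],
  [[0,0,0],[0,0,0],0.052],
  [[0,0,0],[0,0,0],0.052],
  [[0,0,0],[0,0,0],0.052],
])

```text
time: 8.48
tool_pos: [0.5275, 0.2258, 0.0952]
ee_rot: [0.37, 3.119, 0.002]
wrist_force: [-6.0, -2.6, 21.7]
opening: 0.566
grasp_force: 10.8
```

```bash
python3 - <<'E'
from h import *
p=arm.camera("wrist")["pixels"];a=cv2.imread("pics/w5.png");b=cv2.imread("pics/w4.png")
print([np.abs(p.astype(float)-o)[:120].mean().round(2) for o in(a,b)])
cv2.imwrite("pics/w6.png",p)
E
```

```text
[np.float64(1.28), np.float64(12.74)]
```

View pics/w6.png

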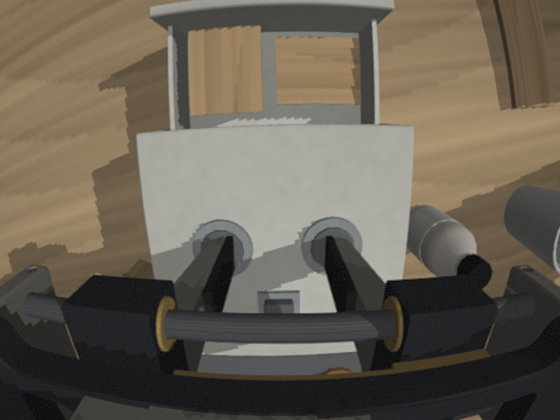

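Between the last two frames the drawer stopped moving, with its front's outer edge at about row 7. I'll check the travel before letting go.

```bash
python3 - <<'E'
from h import *
p=arm.camera("wrist")
s=arm.read_state();M=R.from_rotvec(s["ee_rot"]).as_matrix()
f=lambda uv,z:(M.T@(fish(p,uv,z)-s["tool_pos"]))[0]
print(s["time"],f((272,7),.083)-f((272,128),.09), "front face mid-travel (w4):",f((272,33),.083)-f((272,128),.09))
a=cv2.imread("pics/w6.png");print(np.abs(p["pixels"].astype(float)-a)[:120].mean())
E
```

```text
8.5833 0.06994466824373241 front face mid-travel (w4): 0.053984992279082225
1.2854910714285714
```

The drawer has stopped about 70 mm out. I'll release straight up.

Call:
move_arm([
  [[0,0,0],[0,0,-0.005],0.052],
  [[0,0,0],[0,0,-0.008],0.052],
  [[0,0,0],[0,0,-0.012],0.052],
  [[0,0,0],[0,0,-0.02],0.052],
  [[0,0,0],[0,0,-0.025],0.052],
  [[0,0,0],[0,0,-0.025],0.052],
  [[0,0,0],[0,0,-0.025],0.052],
  [[0,0,0],[0,0,-0.02],0.052],
  [[0,0,0],[0,0,-0.01],0.052],
  [[0,0,0],[0,0,0],0.052],
  [[0,0,0],[0,0,0],0.052],
])

```text
time: 9.5
tool_pos: [0.5266, 0.2254, 0.2422]
ee_rot: [-0.37, -3.119, 0.0]
wrist_force: [1.0, 0.1, 0.0]
opening: 0.566
grasp_force: 0.0
```

```bash
python3 - <<'E'
from h import *
p=arm.camera("wrist");q=arm.camera("scene");s=arm.read_state();print(s["time"],s["tool_pos"],s["wrist_force"])
cv2.imwrite("pics/end.png",np.hstack([p["pixels"][:,80:480],q["pixels"][:,160:]]))
E
```

```text
9.6 [0.52602445 0.2251529  0.24096557] [-0.12877249 -0.06579774 -0.3295674 ]
```

View pics/end.png

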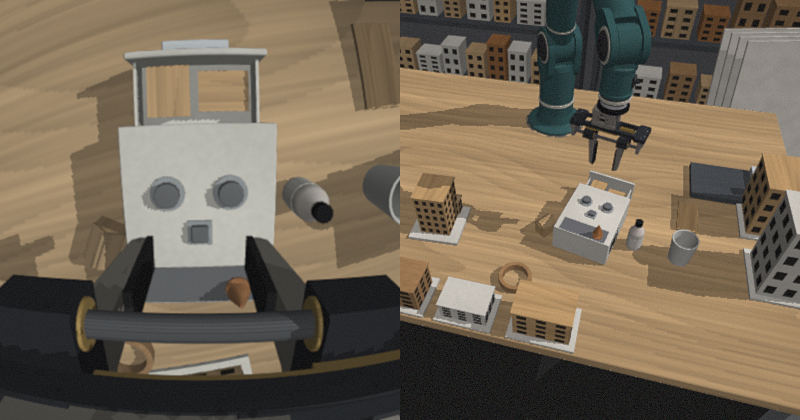

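The final view shows the drawer out, both buttons back up, and the tree, glue and house standing where they were. The gripper is clear.

```bash
python3 -c "
from workcell import arm
print(arm.hand_in())"
```

```text
the job is handed in; nothing more can be done
None
```

I pressed both round buttons fully down together and held them until the drawer stopped moving, about 70 mm out by camera estimate. I then lifted clear at 9.5 s with nothing else disturbed in the final view, and handed the job in; no verdict was returned.

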